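# Fold down the ratchet-propped work rest

### The arm

A 6-joint arm with a two-finger parallel gripper is mounted at the origin on the work surface. World frame = base frame: x ahead of the robot, y to its left, z up, the work surface at z = 0. Lengths are in mm, angles in rad, forces in N, time in s.
With the tool pointing down it reaches from about 350 to 775 mm from the base axis. Payload 7.3 kg.
Tool frame: the origin (TCP) lies on the mounting face of the last link; the fingertips stand 178 mm ahead of it and the grasp point (between the pads) lies 159 mm ahead of it; z points along the fingers, y is the line along which they close (so a half turn about z gives the same grasp; the last joint's range is limited). The gripper opens to 92 mm and grips with 3 to 60 N. Pads are 19 mm wide; open, the fingers measure 130 mm over their backs; the gripper's body (75 mm by 190 mm) begins 47 mm behind the grasp point.
Start: joints at [-1.357, 0.342, 1.524, -0, 1.275, -0.146], TCP at [184.865, -491.378, 404.741] pointing down, gripper open.
Joint ranges: [-2.53, 2.53], [-0.77, 2.02], [0.04, 2.7], [-1, 4.14], [0.28, 2.66], [-3.11, 3.11]. Speed limits (rad/s): [2.57, 2.57, 3.14, 3.14, 3.14, 3.14].

### API

Orientations are given as [roll, pitch, yaw] about the fixed x, y, z axes, in that order (R = Rz(yaw) Ry(pitch) Rx(roll)).
In Python, from plant import bot gives the robot as it stands.
- The arm moves only by the tool shift_gripper, called by a JSON object that holds its "fn" and its "kwargs". Schema: {"type":"object","properties":{"deltas":{"type":"array","items":{"type":"array","items":{"type":"array","items":{"type":"number"},"minItems":5,"maxItems":5},"minItems":1,"maxItems":5},"minItems":1,"maxItems":1},"only":{"type":"string"},"quiet":{"type":"boolean"},"lines":{"type":"string"}},"required":["deltas"],"additionalProperties":false}. deltas is a list that holds a single list of rows (three levels of brackets), with 1 to 5 rows, each of 5 numbers: the finger opening in mm, then dx, dy, dz in shares of 250 mm (1.0 is 250 mm), then a turn about the tool's z in a scale on which 1.0 is pi rad; each row is the pose to reach, as a shift and turn from the pose commanded when the call began, along the tool's axes at that moment; what a row does not reach only later rows make up. A row lasts 1/8 s, in which the tool goes at most 62.5 mm and 0.188 rad, less where a joint would pass 70% of its speed; a pose out of reach is approached as far as the arm can. The fingers move at their own pace and stop on an object; the grip force is fixed at half the most. Time passes only in rows, so rows that do not move let the fingers close. The tool returns the time, the measured TCP pose, the force, the opening and the grip force at its end. only (a regular expression) keeps the lines of the reply that match it, lines (a string "A,B") keeps lines A to B, and quiet returns only ok. A shift or turn number past 1, either way, is cut back to 1. Input that does not fit is refused with a message, and nothing moves.
- bot.get_obs(): the state, without advancing time (a new reading comes with each control period).
- bot.capture(name): name is "scene" or "top"; returns a dict with "color" (400x640x3 uint8, red, green, blue), "K" (3x3 intrinsics, pixels), "k1" (the pictures are not rectified: a ray, as slopes to the right and down, at radius r is drawn at 1 + k1 r^2 times it, then the intrinsics apply), "R" (3x3) and "t" (3): a world point X has camera coordinates R X + t. Camera axes: x right, y down, z forward; pixel columns grow to the right and rows downward; lengths in mm; the calibration is good to about 2 mm. A picture is of the moment at which its call begins. There is no depth.
- bot.close_job(): hands the job in; it is judged then, once.
The state is a dict: "time": time; "joint_positions": joint angles; "dq": joint speeds; "tau": joint torques, N m; "tool_pos": TCP position; "tcp_rot": TCP orientation; "contact_force": force on the tool from outside, world axes, zero at the start; "moment": the same for the moment, N m; "grip_width": finger opening in mm; "finger_force": force on a finger pad.
Only numpy, scipy, OpenCV 4.12 (cv2) and the standard library are available. Lean on these libraries where they do the work, as an engineer would, in place of code of your own. Each camera call takes 0.05 s, during which the arm holds its last target. There are 200 camera calls.

### The job

The tilting work rest on the cart is propped on one of its ratchet notches and cannot come down as it is. Raise it by its grip rib past the top notch until the weighted pawl tips over, then lower it under control, without dropping it, until it lies fully flat on its stand with the pawl tipped back towards the teeth, and let go. Leave the parts standing around it where they are.

Things in the scene. Friction and masses are not known exactly. Their poses are not given: they have to be found in the camera images.
- stand: fixed stand of the work rest: grey steel, 270 x 200 in plan, cheeks 99 high, open at its far end. Origin at the centre of its underside; x points from the hinge end (nearer the robot) to the free end, y along the hinge, z up. The toothed sector and pawl are on its -y side, reaching 149 from its centre line
- rest (a joint): tilt of the aluminium board (250 x 200 x 10, top face 12 above the hinge line, about 0.85 kg, damped): 0 = flat on the stand, grows as the free end rises, stop at 0.86 rad. Notches hold it at about 0.25, 0.35, 0.45, 0.55. Raised to 0.72-0.80 it tips the pawl over; then it comes down freely (falls if let go) and below about 0.1 tips the pawl back. Lifting takes 6-15 N at the rib
- pawl (a joint): weighted steel pawl, a lever pivoted on the stand's -y side with a 26 diameter weight 75 from the pivot; free to swing 0 to 0.95 rad, balanced near 0.37. Below that it falls onto the teeth (0 = in a notch, 0.1 on a tooth crest) and stops the board coming down; above it, it falls away towards the stand's free end, rests at 0.95, and the board can be lowered
- rest_handle (a point): centre of the grip rib: an upright steel plate standing square on the board's upper face, 12 thick along the board, 75 wide along the hinge line, 40 high (its top 52 above the hinge line when flat), 200 from the hinge towards the free end. The point's axes turn with the board: x from hinge to free end, z square out of the board
- rest_hinge (a point): middle of the hinge line, 104 above the cart top, at the end of the stand nearer the robot; fixed. Axes as the stand's: the board turns about the y axis through this point. The rib's centre lies 200 from it along the board and 32 above it square to the board
- funnel_cup: bystander: stainless funnel over a tin cup, one piece, 125 high, 110 wide at the top, loose; origin at the centre of its underside
- spring_housing: bystander: grey steel bolt spring housing, 90 x 46 x 47, with a 30 diameter bolt stub sticking out 30 at one end; loose; origin at the centre of its underside, x along its length
- thumb_turn: bystander: chrome thumb turn, 48 diameter rose with an upright 40 mm wing, 38 high; loose; origin at the centre of its underside
- hinge_cover: bystander: white plastic hinge cover, 85 x 28 x 22; loose; origin at the centre of its underside

How it is judged:
By the outcome, as a careful person would: the job done as asked, in the order asked, and still so for the second after the job is handed in, with the robot touching nothing.
It also fails if it takes over 42 s, if anything falls off the work surface, if the arm or the gripper's body presses on something with over 40 N, if the wrist force passes 120 N, or if a joint passes its speed limit or range.

## Working session

There is one attempt and no reset: what is moved stays moved. The work goes in short steps, Python scripts to look and compute and a tool call to move; the robot and the scene stay as the last step left them, time stands still between calls to the robot, and variables do not carry over. Pictures are saved under pics/ and viewed, at most 10 in all, crops included, and the job is handed in when it is done.

```bash
ls; mkdir -p pics; python3 - <<'E'
from plant import bot
import cv2
for n in("scene","top"):
    c=bot.capture(n); cv2.imwrite(f"pics/{n}0.png",c["color"][:,:,::-1]); print(n,c["K"],c["k1"],c["R"],c["t"])
o=bot.get_obs(); print(o)
E
```

```text
pics
plant.py
scene [[394.44953275   0.         322.07235877]
 [  0.         394.44953275 199.39953534]
 [  0.           0.           1.        ]] -0.025989901215763094 [[ 0.23987711  0.97066952  0.01611407]
 [ 0.76080723 -0.17765265 -0.62418899]
 [-0.60301852  0.16198836 -0.78110719]] [-151.70378677 -319.74225312 1362.32614642]
top [[482.56254707   0.         315.48885476]
 [  0.         482.56254707 191.89073478]
 [  0.           0.           1.        ]] -0.006900540078684212 [[-0.01294014 -0.99975193 -0.01812819]
 [-0.99144526  0.0151833  -0.12963704]
 [ 0.12988012  0.01629558 -0.99139579]] [  50.53740042  538.21937681 1282.07940117]
{'time': 0.1, 'joint_positions': array([-1.35698162e+00,  3.42633500e-01,  1.52491324e+00,  2.57217882e-06,
        1.27540420e+00, -1.46005245e-01]), 'dq': array([ 0.00126434, -0.00350097, -0.00209369, -0.00185568,  0.0009114 ,
       -0.00013876]), 'tau': array([ 3.02228618e-03, -4.32000983e+01, -2.44695228e+01,  7.19848112e-02,
        5.25731407e-02, -3.76874834e-05]), 'tool_pos': array([ 184.84798065, -491.25190851,  404.12732554]), 'tcp_rot': array([-3.14024918e+00, -2.00046357e-04,  3.59819066e-01]), 'contact_force': array([-0.75979424, -0.31543835, -0.50114435]), 'moment': array([0.02739301, 0.04743784, 0.00210345]), 'finger_force': 0.0, 'grip_width': 91.85953669703986}
```

View pics/scene0.png

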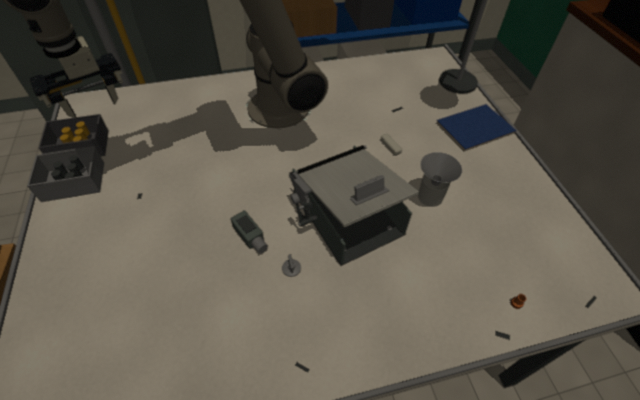

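View pics/top0.png

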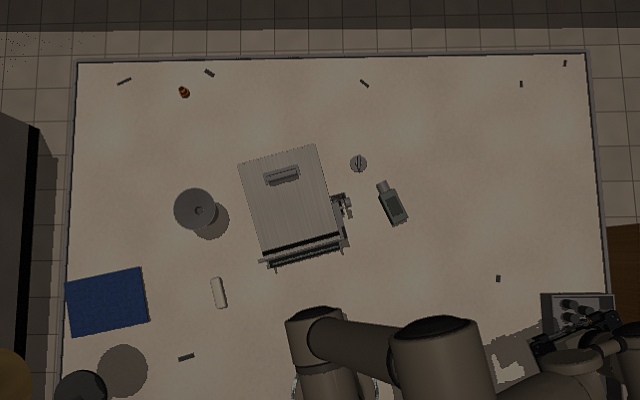

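The scene view shows the tilted board around (355,185) with the rib near (370,188). The pawl and sector are on the left near (300,205), and the funnel is at (438,175). The top view shows the rib at about (282,175), the hinge end near (305,250) and the pawl at (343,207). I'll enlarge both.

```bash
python3 - <<'E'
import cv2
a=cv2.imread("pics/top0.png")[138:278,225:365]; b=cv2.imread("pics/scene0.png")[140:265,280:425]
cv2.imwrite("pics/topc.png",cv2.convertScaleAbs(cv2.resize(a,None,fx=4.2,fy=4.2,interpolation=cv2.INTER_CUBIC),alpha=1.5))
cv2.imwrite("pics/scenec.png",cv2.convertScaleAbs(cv2.resize(b,None,fx=4.6,fy=4.6,interpolation=cv2.INTER_CUBIC),alpha=1.8))
E
```

```text
(no output)
```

View pics/topc.png

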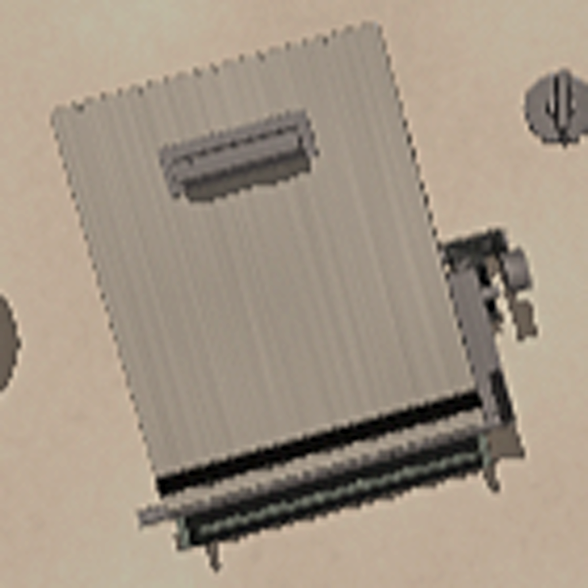

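View pics/scenec.png

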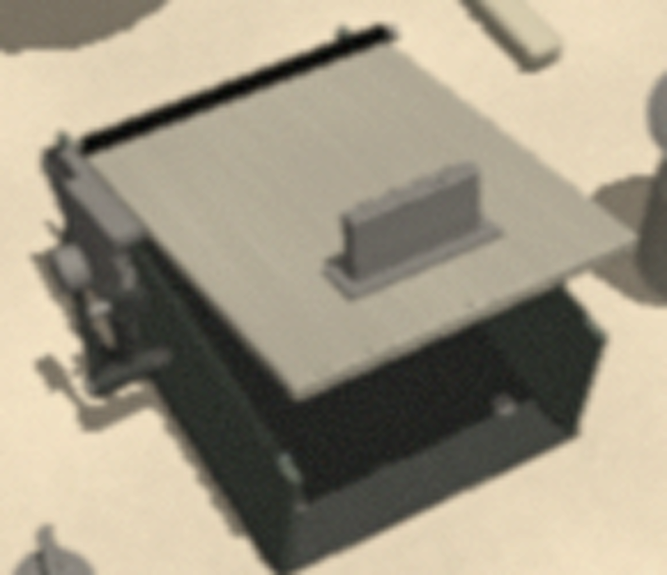

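The board's top-face free corners are at crop (52,112) and (378,25) in the top view, and at (637,240) and (300,388) in the scene view. The scene view also shows the rib's top corners at (348,220), (480,172), (468,163) and (343,210), and a foot flange around the rib. I'll fit the hinge pose and tilt to these.

```bash
cat > m.py <<'E'
import numpy as np, cv2
from scipy.optimize import least_squares
from plant import bot
def proj(c,X):
    X=np.atleast_2d(X)
    p=X@c["R"].T+c["t"]; s=p[:,:2]/p[:,2:]; s=s*(1+c["k1"]*(s**2).sum(1,keepdims=True))
    return s@c["K"][:2,:2].T+c["K"][:2,2]
def board(q,P): # q=hx,hy,hz,yaw,tilt ; P local
    P=np.atleast_2d(P); c,s=np.cos(q[4]),np.sin(q[4])
    u=P[:,0]*c-P[:,2]*s; z=P[:,0]*s+P[:,2]*c; C,S=np.cos(q[3]),np.sin(q[3])
    return np.c_[q[0]+u*C-P[:,1]*S,q[1]+u*S+P[:,1]*C,q[2]+z]
def tri(cams,uv):
    f=lambda X:np.concatenate([proj(c,X)[0]-u for c,u in zip(cams,uv)])
    r=least_squares(f,[500,0,100]); return r.x,np.abs(r.fun).max()
E
cat > fit.py <<'E'
from m import *
T=bot.capture("top");S=bot.capture("scene")
t=lambda *p:(np.array(p)+.5)/4.2-.5+[225,138]
s=lambda *p:(np.array(p)+.5)/4.6-.5+[280,140]
tp=np.array([t(52,112),t(378,25),t(160,478),t(478,392)])
sp=np.array([s(637,240),s(300,390),s(387,45),s(98,160)])
for a,b in zip(tp,sp): print(tri([T,S],[a,b]))
rib=np.array([s(348,220),s(480,172),s(468,163),s(343,210)])
RL=np.array([[206,-37.5,52],[206,37.5,52],[194,37.5,52],[194,-37.5,52]])
def f(q):
    B=board(q,[[q[5],100,12],[q[5],-100,12],[q[6],100,12],[q[6],-100,12]])
    return np.concatenate([(proj(T,B)-tp).ravel(),(proj(S,B)-sp).ravel(),(proj(S,board(q,RL))-rib).ravel(),[(q[2]-104)/3]])
r=least_squares(f,[450,0,104,.2,.35,250,10]); print(r.x.round(3));print(r.fun.reshape(-1)[:-1].reshape(-1,2).round(1).tolist())
np.save("q.npy",r.x); q=r.x
print("rib", board(q,[[200,0,32],[200,0,42]]))
im=T["color"][:,:,::-1].copy()[138:278,225:365]; im=cv2.resize(cv2.convertScaleAbs(im,alpha=1.5),None,fx=4.2,fy=4.2)
fl=[[206,-37.5,12],[206,37.5,12],[194,37.5,12],[194,-37.5,12]]
for P,col in((RL,(0,0,255)),(fl,(0,255,0)),([[0,120,0],[0,-120,0]],(255,0,0))):
    uv=((proj(T,board(q,P))-[225,138]+.5)*4.2-.5).astype(np.int32); cv2.polylines(im,[uv],True,col,1)
cv2.imwrite("pics/ov.png",im)
E
python3 fit.py
```

```text
(array([593.02987589, 234.42798083, 171.95310058]), np.float64(0.2555091732928645))
(array([642.30213436,  43.38875033, 172.15783097]), np.float64(0.8548097993544275))
(array([378.73638714, 177.10723922, 116.73112196]), np.float64(0.1178405165706522))
(array([428.38127408, -11.46339155, 115.82062625]), np.float64(1.5305486868583102))
[3.82617e+02 7.73980e+01 1.00836e+02 2.56000e-01 2.40000e-01 2.53036e+02
 2.55120e+01]
[[-0.8, 0.2], [-0.4, -0.5], [-1.2, 0.1], [-0.6, -0.7], [0.2, -0.6], [-1.2, 0.2], [0.8, -0.7], [-2.4, -0.3], [0.8, 1.1], [0.1, -0.2], [-0.3, -0.8], [-1.0, 0.6]]
rib [[563.15817158 124.74787325 179.49284901]
 [560.85722667 124.14441167 189.20580358]]
```

View pics/ov.png

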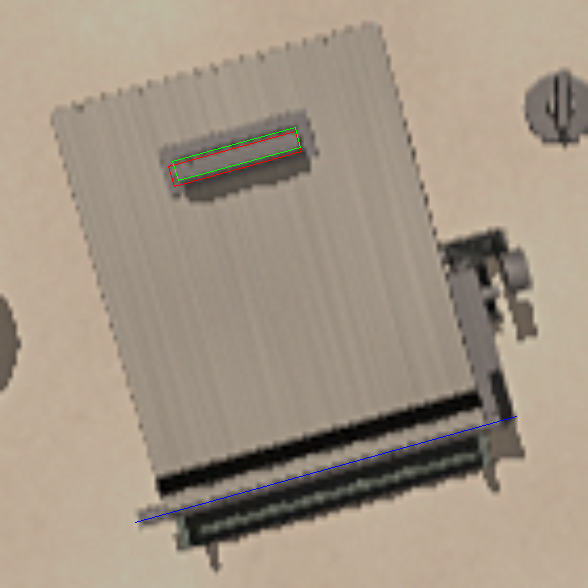

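The overlay fits: the rib outline and hinge rod line up, with hinge z about 101–104 and tilt about 0.24, which matches the 0.25 notch. I'll grip the rib across its 75 mm width, so it can turn between the pads about the hinge direction.

```bash
cat > go.py <<'E'
import sys; from m import *
from scipy.spatial.transform import Rotation as Ro
# delta in tool axes to a grasp-point target: args: tilt zlocal extra_z  (hinge z 102.5)
q=np.load("q.npy").copy(); q[2]=102.5
o=bot.get_obs(); R=Ro.from_euler("xyz",o["tcp_rot"]).as_matrix()
ex=float(sys.argv[-1])
for a in sys.argv[1:-2]:
    q[4]=float(a)
    g=board(q,[[200,-1,float(sys.argv[-2])]])[0]+[0,0,159+ex]
    print(a,"target",g.round(1),"delta",(R.T@(g-o["tool_pos"])).round(1),"turn",round(o["tcp_rot"][2]-q[3],3))
print(o["time"],o["tool_pos"].round(1),o["contact_force"].round(1),o["grip_width"])
E
python3 go.py 0.24 42 50
```

```text
0.24 target [561.1 123.2 399.8] delta [ 568.5 -442.7    4.9] turn 0.103
0.2 [ 184.8 -491.3  404.3] [-0.3 -0.7 -0.1] 91.68864765782797
```

The rows are not in the units I measure in: shifts go in shares of 250 mm and turns go in shares of pi rad. I convert before sending: 226 mm is 0.904, 178 mm is 0.712, 0.103 rad is 0.0328.

{"fn": "shift_gripper", "kwargs": {"deltas": [[[92, 0.16, -0.124, -0.08, 0], [92, 0.34, -0.264, -0.12, 0.0064], [92, 0.52, -0.404, -0.12, 0.0159], [92, 0.712, -0.556, -0.12, 0.0318], [92, 0.904, -0.708, -0.12, 0.0328]]]}}

```text
time: 0.82
tool_pos: [334.6, -244.4, 434.8]
tcp_rot: [3.141, -0.0, 0.256]
contact_force: [0.8, -0.8, 0.2]
grip_width: 91.8
finger_force: 0.0
```

```bash
python3 go.py 0.24 42 50
```

```text
0.24 target [561.1 123.2 399.8] delta [ 312.  -298.4   34.9] turn -0.001
0.825 [ 334.6 -244.4  434.8] [ 0.8 -0.8  0.2] 91.80427318083551
```

To row units: 215 mm is 0.86, -205 mm is -0.82.

{"fn": "shift_gripper", "kwargs": {"deltas": [[[92, 0.172, -0.164, 0, 0], [92, 0.344, -0.328, 0, 0], [92, 0.516, -0.492, 0, 0], [92, 0.688, -0.656, 0, 0], [92, 0.86, -0.82, 0, 0]]]}}

```text
time: 1.45
tool_pos: [490.7, 8.7, 434.7]
tcp_rot: [3.141, -0.0, 0.257]
contact_force: [1.4, -0.6, 0.6]
grip_width: 91.5
finger_force: 0.0
```

{"fn": "shift_gripper", "kwargs": {"deltas": [[[92, 0.16, -0.152, 0, 0], [92, 0.3, -0.288, 0, 0], [92, 0.388, -0.372, 0.02, 0], [92, 0.388, -0.372, 0.06, 0], [92, 0.388, -0.372, 0.06, 0]]]}}

```text
time: 2.08
tool_pos: [559.7, 120.9, 418.4]
tcp_rot: [-3.142, 0.003, 0.257]
contact_force: [-0.3, 0.1, -0.2]
grip_width: 91.3
finger_force: 0.0
```

```bash
python3 go.py 0.24 42 0
python3 - <<'E'
from m import *
S=bot.capture("scene"); cv2.imwrite("pics/pre.png",cv2.convertScaleAbs(cv2.resize(S["color"][40:280,230:500,::-1],None,fx=2.4,fy=2.4,interpolation=cv2.INTER_CUBIC),alpha=1.6))
E
```

```text
0.24 target [561.1 123.2 349.8] delta [ 2.2 -1.8 68.5] turn 0.0
2.075 [559.7 120.9 418.4] [-0.3  0.1 -0.2] 91.29417303411978
```

View pics/pre.png

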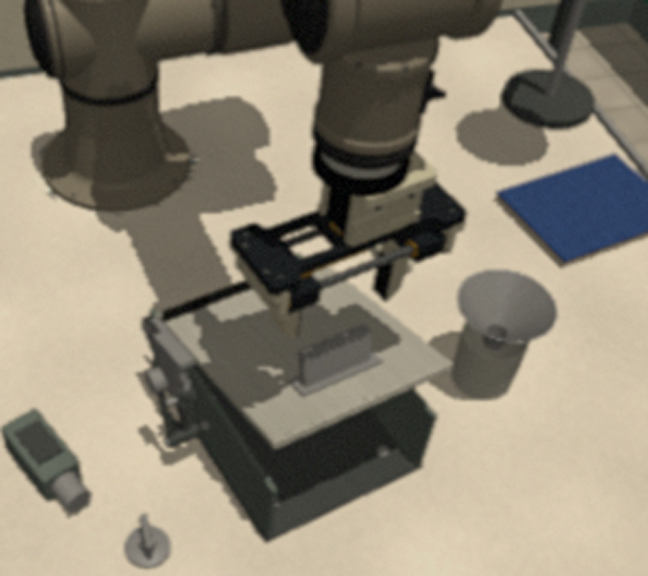

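The gripper hangs over the rib: the fingers are at (293,325) and (385,285), one on each side of the rib, which spans (303–370, 350). I'll go down, checking the force.

To row units: 68 mm is 0.272, 65 mm is 0.26.

{"fn": "shift_gripper", "kwargs": {"deltas": [[[92, 0.0088, -0.0072, 0.08, 0], [92, 0.0088, -0.0072, 0.16, 0], [92, 0.0088, -0.0072, 0.22, 0], [92, 0.0088, -0.0072, 0.26, 0], [92, 0.0088, -0.0072, 0.272, 0]]]}}

```text
time: 2.75
tool_pos: [561.8, 123.3, 351.4]
tcp_rot: [3.142, 0.0, 0.256]
contact_force: [0.9, -0.3, 0.1]
grip_width: 92.2
finger_force: 0.0
```

{"fn": "shift_gripper", "kwargs": {"deltas": [[[70, 0, 0, 0, 0], [70, 0, 0, 0, 0], [70, 0, 0, 0, 0], [70, 0, 0, 0, 0]]]}}

```text
time: 3.25
tool_pos: [561.9, 123.8, 352.2]
tcp_rot: [3.142, -0.001, 0.257]
contact_force: [1.4, 1.1, 2.2]
grip_width: 75.2
finger_force: 30.0
```

```bash
python3 go.py 0.24 42 0
python3 - <<'E'
from m import *
S=bot.capture("scene"); cv2.imwrite("pics/grip.png",cv2.convertScaleAbs(cv2.resize(S["color"][110:260,280:440,::-1],None,fx=4,fy=4,interpolation=cv2.INTER_CUBIC),alpha=1.6))
E
```

```text
0.24 target [561.1 123.2 349.8] delta [-0.9  0.4  2.4] turn 0.0
3.25 [561.9 123.8 352.2] [1.4 1.1 2.2] 75.17589794851598
```

View pics/grip.png

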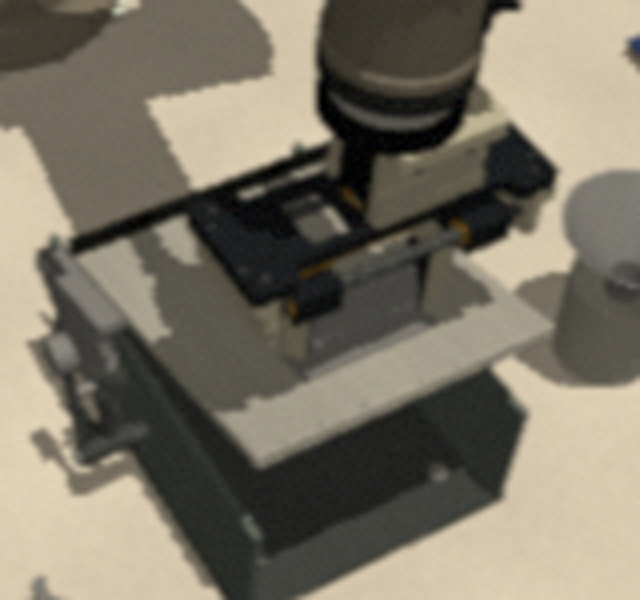

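The opening is 75.2 mm at 30 N, so the rib is held. Next I'll compute the arc about the hinge in tool axes.

```bash
cat > arc.py <<'E'
import sys; from m import *
# args: tilt-now (assumed), then targets: deltas dx,dz in tool axes (tool x along board, z down)
q=np.load("q.npy"); o=bot.get_obs(); p=o["tool_pos"]
if len(sys.argv)==1: print("no")
hz=103
d=np.array([np.cos(q[3]),np.sin(q[3])]); u=(p[:2]-q[:2])@d; z=p[2]-159-hz
r,ph=np.hypot(u,z),np.arctan2(z,u); off=np.arctan2(42,200)
print("u,z,r",u.round(1),z.round(1),r.round(1),"tilt~",round(ph-off,3),"F",o["contact_force"].round(1),"t",o["time"])
for a in map(float,sys.argv[1:]):
    print(a,"dx",round(r*np.cos(a+off)-u,1),"dz",round(-(r*np.sin(a+off)-z),1))
E
python3 arc.py 0.29 .34 .39 .44 .49 .54 .59 .64 .69 .73 .76 .78
```

```text
u,z,r 185.2 90.2 206.0 tilt~ 0.246 F [0.2 0.9 1.8] t 3.3
0.29 dx -4.1 dz -8.1
0.34 dx -9.3 dz -17.0
0.39 dx -14.9 dz -25.6
0.44 dx -20.9 dz -34.0
0.49 dx -27.3 dz -42.1
0.54 dx -34.1 dz -49.8
0.59 dx -41.3 dz -57.2
0.64 dx -48.8 dz -64.2
0.69 dx -56.7 dz -70.8
0.73 dx -63.2 dz -75.8
0.76 dx -68.3 dz -79.4
0.78 dx -71.7 dz -81.7
```

To row units: -25.6 mm is -0.1024, -17 mm is -0.068.

{"fn": "shift_gripper", "kwargs": {"deltas": [[[70, -0.016, -0.032, -0.032, 0], [70, -0.016, 0, -0.032, 0], [70, -0.0372, 0, -0.068, 0], [70, -0.06, 0, -0.1024, 0], [70, -0.06, 0, -0.1024, 0]]]}}

```text
time: 3.92
tool_pos: [547.4, 120.0, 377.3]
tcp_rot: [-3.141, -0.001, 0.257]
contact_force: [3.9, 0.8, -3.7]
grip_width: 74.8
finger_force: 30.0
```

```bash
python3 arc.py 0.44 .49 .54 .59 .64
```

```text
u,z,r 170.2 115.3 205.6 tilt~ 0.388 F [ 3.9  0.8 -3.7] t 3.925
0.44 dx -6.2 dz -8.6
0.49 dx -12.6 dz -16.7
0.54 dx -19.4 dz -24.4
0.59 dx -26.5 dz -31.7
0.64 dx -34.1 dz -38.7
```

I typed one row wrong: 8 mm went sideways for 1/8 s, and the next row took it back. The grip is unchanged and the forces are small. Continuing carefully.

To row units: -38.7 mm is -0.1548, -34 mm is -0.136.

{"fn": "shift_gripper", "kwargs": {"deltas": [[[70, -0.024, 0, -0.0344, 0], [70, -0.0504, 0, -0.0668, 0], [70, -0.0776, 0, -0.0976, 0], [70, -0.106, 0, -0.1268, 0], [70, -0.136, 0, -0.1548, 0]]]}}

```text
time: 4.55
tool_pos: [514.6, 111.3, 415.7]
tcp_rot: [-3.141, -0.001, 0.257]
contact_force: [5.4, 3.2, -8.2]
grip_width: 74.8
finger_force: 30.0
```

```bash
python3 arc.py .69 .73 .76 .78
```

```text
u,z,r 136.2 153.7 205.4 tilt~ 0.639 F [ 5.4  3.2 -8.2] t 4.55
0.69 dx -8.1 dz -6.8
0.73 dx -14.6 dz -11.8
0.76 dx -19.6 dz -15.4
0.78 dx -23.0 dz -17.7
```

```bash
python3 - <<'E'
from m import *
S=bot.capture("scene"); cv2.imwrite("pics/up.png",cv2.convertScaleAbs(cv2.resize(S["color"][110:260,270:430,::-1],None,fx=4,fy=4,interpolation=cv2.INTER_CUBIC),alpha=1.6))
E
```

```text
(no output)
```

View pics/up.png

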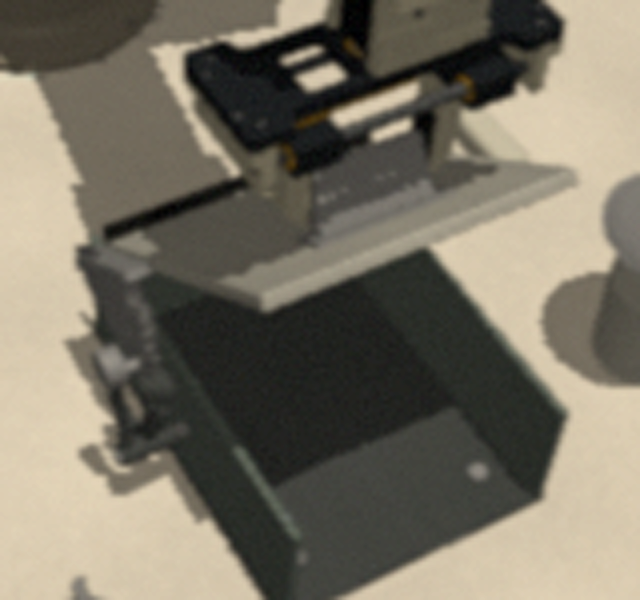

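The board is held at about 0.64 rad, with the rib between the fingers at (300,190) and (440,140). The pawl weight is still on the teeth at crop (115,362). I'll keep raising to about 0.77.

To row units: -21.5 mm is -0.086, -19.6 mm is -0.0784.

{"fn": "shift_gripper", "kwargs": {"deltas": [[[70, -0.032, 0, -0.0272, 0], [70, -0.0584, 0, -0.0472, 0], [70, -0.0784, 0, -0.0616, 0], [70, -0.086, 0, -0.0664, 0], [70, -0.086, 0, -0.0664, 0]]]}}

```text
time: 5.22
tool_pos: [493.3, 105.7, 432.3]
tcp_rot: [-3.141, 0.001, 0.257]
contact_force: [0.8, 1.7, -6.1]
grip_width: 74.8
finger_force: 30.0
```

```bash
python3 arc.py .69 .6 .5 
python3 - <<'E'
from m import *
S=bot.capture("scene"); cv2.imwrite("pics/up2.png",cv2.convertScaleAbs(cv2.resize(S["color"][110:260,270:430,::-1],None,fx=4,fy=4,interpolation=cv2.INTER_CUBIC),alpha=1.6))
E
```

```text
u,z,r 114.3 170.3 205.1 tilt~ 0.773 F [ 0.8  1.7 -6.1] t 5.225
0.69 dx 13.7 dz 10.0
0.6 dx 27.6 dz 22.2
0.5 dx 41.7 dz 37.1
```

View pics/up2.png

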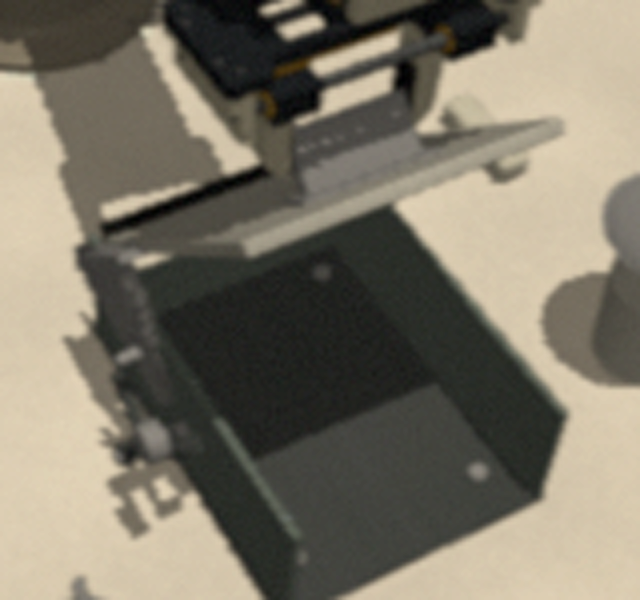

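The pawl has tipped over: its weight moved from (115,362) to (150,438), towards the free end. Now I'll lower along the arc.

To row units: 32 mm is 0.128, 26.5 mm is 0.106.

```bash
python3 arc.py .73 .69 .65 .61 .57 | tail -5
```

```text
0.73 dx 7.1 dz 5.0
0.69 dx 13.6 dz 10.0
0.65 dx 19.9 dz 15.2
0.61 dx 26.0 dz 20.7
0.57 dx 31.9 dz 26.5
```

{"fn": "shift_gripper", "kwargs": {"deltas": [[[70, 0.028, 0, 0.018, 0], [70, 0.0548, 0, 0.04, 0], [70, 0.08, 0, 0.0608, 0], [70, 0.104, 0, 0.0828, 0], [70, 0.128, 0, 0.106, 0]]]}}

```text
time: 5.9
tool_pos: [524.8, 114.0, 405.3]
tcp_rot: [-3.141, 0.002, 0.257]
contact_force: [-4.8, 0.7, -5.6]
grip_width: 74.5
finger_force: 30.0
```

```bash
python3 arc.py .53 .48 .44 .39 .34
```

```text
u,z,r 146.8 143.3 205.1 tilt~ 0.566 F [-4.8  0.7 -5.6] t 5.9
0.53 dx 5.1 dz 5.4
0.48 dx 11.8 dz 13.2
0.44 dx 16.9 dz 19.6
0.39 dx 22.9 dz 28.0
0.34 dx 28.4 dz 36.6
```

To row units: 36.6 mm is 0.1464, 28.4 mm is 0.1136.

{"fn": "shift_gripper", "kwargs": {"deltas": [[[70, 0.02, 0, 0.0216, 0], [70, 0.0472, 0, 0.0528, 0], [70, 0.068, 0, 0.0784, 0], [70, 0.092, 0, 0.112, 0], [70, 0.1136, 0, 0.1464, 0]]]}}

```text
time: 6.52
tool_pos: [552.2, 121.2, 369.0]
tcp_rot: [-3.141, 0.001, 0.257]
contact_force: [-5.1, 0.5, -3.7]
grip_width: 74.6
finger_force: 30.0
```

```bash
python3 arc.py .29 .24 .2 .16 .12
```

```text
u,z,r 175.2 107.0 205.3 tilt~ 0.341 F [-5.1  0.5 -3.7] t 6.525
0.29 dx 5.3 dz 9.1
0.24 dx 9.9 dz 18.3
0.2 dx 13.3 dz 25.8
0.16 dx 16.4 dz 33.4
0.12 dx 19.2 dz 41.1
```

To row units: 41 mm is 0.164, 33.4 mm is 0.1336.

{"fn": "shift_gripper", "kwargs": {"deltas": [[[70, 0.0212, 0, 0.0364, 0], [70, 0.0396, 0, 0.0732, 0], [70, 0.0532, 0, 0.1032, 0], [70, 0.0656, 0, 0.1336, 0], [70, 0.0768, 0, 0.164, 0]]]}}

```text
time: 7.15
tool_pos: [570.7, 126.0, 328.1]
tcp_rot: [-3.142, 0.0, 0.257]
contact_force: [-5.4, 1.1, -3.7]
grip_width: 74.6
finger_force: 30.0
```

```bash
python3 arc.py .09 .06 .04 .02 0 -.02
```

```text
u,z,r 194.3 66.1 205.2 tilt~ 0.121 F [-5.4  1.1 -3.7] t 7.15
0.09 dx 2.0 dz 6.0
0.06 dx 3.7 dz 12.0
0.04 dx 4.7 dz 15.9
0.02 dx 5.7 dz 19.9
0.0 dx 6.6 dz 23.9
-0.02 dx 7.4 dz 27.9
```

Force is steady at -3.7 N in z. I'll ease down until the force shows the stop.

To row units: 20 mm is 0.08, 3.7 mm is 0.0148.

{"fn": "shift_gripper", "kwargs": {"deltas": [[[70, 0.008, 0, 0.024, 0], [70, 0.0148, 0, 0.048, 0], [70, 0.0188, 0, 0.064, 0], [70, 0.0228, 0, 0.08, 0], [70, 0.0228, 0, 0.08, 0]]]}}

```text
time: 7.78
tool_pos: [576.1, 127.5, 308.6]
tcp_rot: [-3.142, 0.0, 0.257]
contact_force: [-6.1, 0.6, -1.7]
grip_width: 74.4
finger_force: 30.0
```

```bash
python3 arc.py .01 0 -.01 -.02
```

```text
u,z,r 199.8 46.6 205.2 tilt~ 0.022 F [-6.1  0.6 -1.7] t 7.775
0.01 dx 0.5 dz 2.4
0.0 dx 1.0 dz 4.4
-0.01 dx 1.4 dz 6.4
-0.02 dx 1.8 dz 8.4
```

{"fn": "shift_gripper", "kwargs": {"deltas": [[[70, 0.002, 0, 0.008, 0], [70, 0.002, 0, 0.008, 0]]]}}

```text
time: 8.02
tool_pos: [576.1, 127.5, 308.5]
tcp_rot: [3.141, 0.0, 0.257]
contact_force: [-11.1, -1.0, 10.3]
grip_width: 74.7
finger_force: 30.0
```

The reaction rose to +10 N without motion, so the board is on its stop. I'll open and withdraw straight up.

To row units: -1.5 mm is -0.006, -0.5 mm is -0.002.

{"fn": "shift_gripper", "kwargs": {"deltas": [[[92, -0.002, 0, -0.006, 0], [92, -0.002, 0, -0.006, 0], [92, -0.002, 0, -0.006, 0], [92, -0.002, 0, -0.006, 0]]]}}

```text
time: 8.52
tool_pos: [576.4, 127.3, 308.0]
tcp_rot: [3.141, -0.001, 0.257]
contact_force: [0.5, 0.3, -0.3]
grip_width: 91.8
finger_force: 0.0
```

{"fn": "shift_gripper", "kwargs": {"deltas": [[[92, 0, 0, -0.06, 0], [92, 0, 0, -0.16, 0], [92, 0, 0, -0.32, 0], [92, 0, 0, -0.56, 0], [92, 0, 0, -0.56, 0]]]}}

```text
time: 9.15
tool_pos: [576.4, 127.5, 454.7]
tcp_rot: [3.139, -0.012, 0.257]
contact_force: [0.6, 1.0, 0.1]
grip_width: 92.3
finger_force: 0.0
```

{"fn": "shift_gripper", "kwargs": {"deltas": [[[92, -0.16, 0.16, 0, 0], [92, -0.32, 0.34, 0, 0], [92, -0.44, 0.52, 0, 0], [92, -0.44, 0.68, 0, 0], [92, -0.44, 0.68, 0, 0]]]}}

```text
time: 9.78
tool_pos: [512.9, -67.3, 448.0]
tcp_rot: [3.141, -0.0, 0.253]
contact_force: [0.3, 1.1, -0.2]
grip_width: 92.1
finger_force: 0.0
```

```bash
python3 - <<'E'
from m import *
S=bot.capture("scene");T=bot.capture("top")
q=np.load("q.npy").copy(); q[4]=0; q[2]=102.5
im=S["color"][120:270,280:440,::-1]
im=cv2.convertScaleAbs(cv2.resize(im,None,fx=5,fy=4*.9,interpolation=cv2.INTER_CUBIC),alpha=1.7) if 0 else cv2.convertScaleAbs(cv2.resize(im,None,fx=4,fy=4,interpolation=cv2.INTER_CUBIC),alpha=1.7)
uv=((proj(S,board(q,[[q[5],-100,12],[q[5],100,12],[q[6],100,12],[q[6],-100,12]]))-[280,120]+.5)*4-.5).astype(np.int32)
for p in uv: cv2.circle(im,tuple(map(int,p)),4,(0,0,255),1)
cv2.imwrite("pics/end.png",im)
E
```

```text
(no output)
```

View pics/end.png

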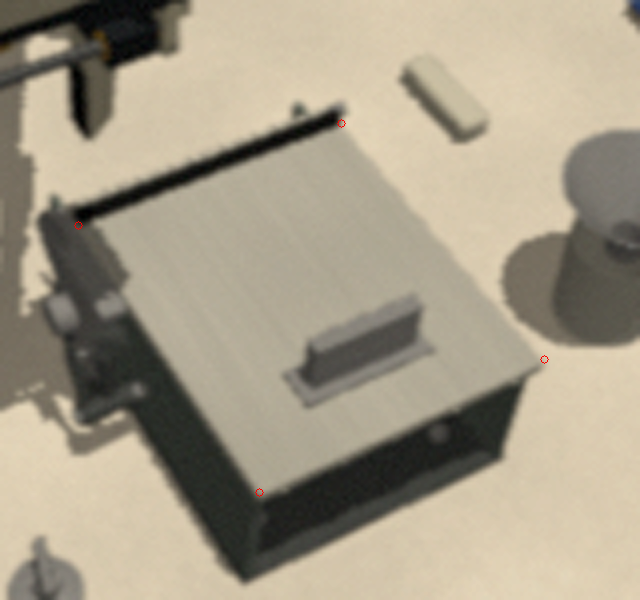

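The board lies flat: its corners at (545,362) and (260,492) match the zero-tilt prediction. The pawl weight is back on the tooth side at (62,312), and the bystanders in this crop (funnel, hinge cover and thumb turn) are where they were. The arm is clear, so I'm handing in.

```bash
python3 -c "
from plant import bot
print(bot.close_job())"
```

```text
the job is handed in; nothing more can be done
None
```

The work rest was raised until the pawl tipped, lowered under control until it lay flat with the pawl back towards the teeth, and released; I handed it in at about 10 s, with one mistyped row causing a brief 8 mm sideways pull during the lift and no verdict returned.

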